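# Dial the code on the equipment case and slide its catch open

## Task

Unlock the equipment case on the repair bench: pressing gently with a fingertip, roll its left thumbwheel to green (5) and its right one to yellow (4), each colour centred straight up at the white index bars, and leave the middle one as it is, on white (9). Then slide the orange catch all the way to its open end, and let go. Do not bear down hard on the wheels and do not disturb the things lying around the case.

Things in the scene. Friction and masses are not known exactly. Their poses are not given: they have to be found in the camera images.
- case: equipment case, fixed, 240 (x) x 300 (y) x 85 mm high; origin under its centre, x away from the robot, y left at yaw 0. Flat grey lock deck (x -120 to -22 mm) on top at 85 mm: row at x = -70 mm of three thumbwheels 45 mm apart, then the orange catch. Behind it an aluminium lid hinged at the far edge, its black handle up to 101 mm; its front edge pops up about 24 mm as the catch opens.
- left_mount: sprung axle of the left thumbwheel; origin at the wheel's centre, at rest at (-70, 85, 76) mm in the case's frame; crown 20 mm above it (11 mm above the deck). Pressed from above it sinks 1 mm per 6 N, bottoms at 3 mm; over 15 N damages it. A fingertip pressed on the crown and slid along the case's x rolls it; 3.8 N at the rim turns it, so too light a press slips.
- middle_mount: sprung axle of the middle thumbwheel; origin at the wheel's centre, at rest at (-70, 40, 76) mm in the case's frame; crown 20 mm above it (11 mm above the deck). Pressed from above it sinks 1 mm per 6 N, bottoms at 3 mm; over 15 N damages it. A fingertip pressed on the crown and slid along the case's x rolls it; 3.8 N at the rim turns it, so too light a press slips.
- right_mount: sprung axle of the right thumbwheel; origin at the wheel's centre, at rest at (-70, -5, 76) mm in the case's frame; crown 20 mm above it (11 mm above the deck). Pressed from above it sinks 1 mm per 6 N, bottoms at 3 mm; over 15 N damages it. A fingertip pressed on the crown and slid along the case's x rolls it; 3.8 N at the rim turns it, so too light a press slips.
- wheel_left (a joint): angle of the left thumbwheel (40 mm diameter, 16 mm wide, axle along the case's y), ten coloured facets on its rim. Facet k is up, between the white index bars, at k x 0.6283 rad; black 0, brown 1, red 2, orange 3, yellow 4, green 5, blue 6, violet 7, grey 8, white 9. Value grows as the top rolls along the case's +x (away from the robot). Endless, stays put. Wanted: green, 3.1416.
- wheel_middle (a joint): angle of the middle thumbwheel (40 mm diameter, 16 mm wide, axle along the case's y), ten coloured facets on its rim. Facet k is up, between the white index bars, at k x 0.6283 rad; black 0, brown 1, red 2, orange 3, yellow 4, green 5, blue 6, violet 7, grey 8, white 9. Value grows as the top rolls along the case's +x (away from the robot). Endless, stays put. Wanted: white, 5.6549, as it stands.
- wheel_right (a joint): angle of the right thumbwheel (40 mm diameter, 16 mm wide, axle along the case's y), ten coloured facets on its rim. Facet k is up, between the white index bars, at k x 0.6283 rad; black 0, brown 1, red 2, orange 3, yellow 4, green 5, blue 6, violet 7, grey 8, white 9. Value grows as the top rolls along the case's +x (away from the robot). Endless, stays put. Wanted: yellow, 2.5133.
- catch (a joint): travel of the catch in m: 0 locked, 0.022 fully open. Slides along the case's -y (to the right, away from the wheels) off a red strip onto a green one; needs about 4 to 5 N and stays where it is left. While a wheel is off its code by more than about 0.2 rad the bolt is blocked after 1 to 2 mm; once it is open the wheels are locked.
- catch_tip (a point): centre of the top of the catch's orange fin, an upright block 12 mm (case's x) by 26 mm (case's y), standing 26 mm above the deck (top 111 mm above the bench); at rest at (-70, -75, 111) mm in the case's frame. Can be pinched across its 12 mm or pushed on its end.
- camera_body: a stripped black camera body, 130 by 70 by 90 mm high, loose, to the left of the case; origin under its centre. Leave alone.
- memory_card: a loose memory card, 43 by 36 by 5 mm, in front of the case; origin under its centre. Leave alone.
- tweezers: loose steel tweezers, 125 mm long, 7 mm high, in front of the case; origin under its centre. Leave alone.
- screwdriver: a loose screwdriver with a yellow handle, lying to the right of the case. Leave alone.

How it is judged:
By the outcome, as a careful person would: the job done as asked, in the order asked, and still so for the second after the job is handed in, with the robot touching nothing.
It also fails if it takes over 59 s, if anything falls off the work surface, if the arm or the gripper's body presses on something with over 40 N, if the wrist force passes 120 N, or if a joint passes its speed limit or range.

## Robot

A 7-joint arm with a two-finger parallel gripper is mounted at the origin on the work surface. World frame = base frame: x ahead of the robot, y to its left, z up, the work surface at z = 0. Lengths are in m, angles in rad, forces in N, time in s.
With the tool pointing down it reaches from about 0.4 to 0.75 m from the base axis. Payload 19.5 kg.
Tool frame: the origin (TCP) lies at the very end of the fingers, on their centre line; the grasp point (between the pads) lies ctrl.pinch_z behind it (ctrl.pinch_z is the distance from the TCP to the grasp point, in m); z points along the fingers, y is the direction in which the jaws open and shut (so a half turn about z gives the same grasp; the last joint's range is limited). The gripper opens to 85 mm and grips with 20 to 120 N. Pads are 22 mm wide; open, the fingers measure 114 mm over their backs; the gripper's body (76 mm by 85 mm) begins 54 mm behind the grasp point. The pads swing forward as they close: fully open they stand 13 mm farther back than shut.
Start: joints at [1.131, 0.707, -0.028, 1.485, 0.022, 0.951, -0.075], TCP at [0.223, -0.53, 0.231] pointing down, gripper open.
Joint ranges: [-2.71, 2.71], [-0.32, 2.16], [-1.57, 1.52], [0, 2.45], [-1.46, 4.6], [0, 2.02], [-2.83, 2.83]. Speed limits (rad/s): [1.89, 1.89, 2.57, 2.57, 3.01, 3.01, 3.01].

## Interface

Orientations are given as a 3x3 rotation matrix whose columns are the frame's x, y, z axes.
In Python, from workcell import monitor, viewer, ctrl gives the robot as it stands.
- The arm moves only by the tool drive_tool, never from a script. Its arguments are lists of equal length, an entry for each row: "linear": the shift along the tool's x, y, z each as a share of 0.02 m, from -1 to 1, a list of three; "angular": the turn, a rotation vector about the tool's x, y, z each as a share of 4 degrees, from -1 to 1, a list of three; "claw": the gripper's target within -1 to 1 (fully open at 1, half-way at 0, shut at -1). In form: {"linear": [[tx, ty, tz], ...], "angular": [[rx, ry, rz], ...], "claw": [claw, ...]}. A call has 1 to 20 rows; each row shifts and turns the pose as measured when the row begins, along the tool's axes as they then stand; what a row does not reach is not made up. A row lasts 1/12 s, in which the tool goes at most 41.7 mm and 7.16 degrees, less where a joint would pass 70% of its speed; a pose out of reach is approached as far as the arm can. A call with a number of a shift or a turn outside -1 to 1 is refused whole. A call with a gripper value outside its range is refused whole. The fingers move at their own pace and stop on an object; "newtons" is the grip in N (left out, the last holds). Time passes only in rows, so rows that do not move let the fingers close. It gives the time, the measured TCP pose, the force and the opening at its end, in the units of the state.
- monitor.sense(): the state, without advancing time (a new reading comes with each control period).
- viewer.capture(name): name is "side" or "top" or "wrist"; returns a dict with "color" (384x512x3 uint8, blue, green, red), "mtx" (3x3 intrinsics, pixels), "world_from_camera" (4x4, takes a point from camera to world coordinates). Camera axes: x right, y down, z forward; pixel columns grow to the right and rows downward; lengths in m; the calibration is good to about 2 mm. A picture is of the moment at which its call begins. There is no depth.
- ctrl.job_done(): hands the job in, once; it reports no verdict.
The state is a dict: "t": time; "joint_positions": joint angles; "joint_vel": joint speeds; "joint_torque": joint torques, N m; "eef_pos": TCP position; "eef_rot": TCP orientation; "ft_force": force on the tool from outside, world axes, zero at the start; "wrist_torque": the same for the moment, N m; "grip_width": opening from 0.0 (shut) to 1.0 (fully open).
Only numpy, scipy, OpenCV 4.12 (cv2) and the standard library are available. Lean on these libraries where they do the work, as an engineer would, in place of code of your own. Each camera call takes 0.05 s, during which the arm holds its last target. There are 200 camera calls.

## Working session

There is one attempt and no reset: what is moved stays moved. The work goes in short steps, Python scripts to look and compute and a tool call to move; the robot and the scene stay as the last step left them, time stands still between calls to the robot, and variables do not carry over. Pictures are saved under pics/ and viewed, about 8 in all and at most 12, crops included, and the job is handed in when it is done.

Besides the shell and the picture viewer there is one more tool, called after "Call:" as a command line: name --argument value ..., lists and objects as JSON in quotes. drive_tool: Moves the arm, as the interface text tells. Its arguments: {"type":"object","properties":{"linear":{"type":"array","items":{"type":"array","items":{"type":"number"}}},"angular":{"type":"array","items":{"type":"array","items":{"type":"number"}}},"claw":{"type":"array","items":{"type":"number"}},"newtons":{"type":"number"}},"required":["linear","angular","claw"]}

```bash
mkdir -p pics
cat > h.py <<'E'
import numpy as np, cv2
from workcell import monitor, viewer, ctrl
def cap(n,f=None):
    d=viewer.capture(n)
    if f: cv2.imwrite('pics/'+f,d['color'])
    return d
def ray(d,u,v,z):
    T=d['world_from_camera']; r=T[:3,:3]@np.linalg.inv(d['mtx'])@[u,v,1]; o=T[:3,3]
    return o+r*(z-o[2])/r[2]
def proj(d,p):
    T=np.linalg.inv(d['world_from_camera']); c=d['mtx']@(T[:3,:3]@np.array(p)+T[:3,3]); return c[:2]/c[2]
E
python3 - <<'E'
from h import *
import pickle
D={n:cap(n) for n in('top','side')}
pickle.dump(D,open('d0.pkl','wb'))
cv2.imwrite('pics/a.png',D['top']['color']);cv2.imwrite('pics/b.png',D['side']['color'])
for n in D: print(n,D[n]['world_from_camera'].round(3).tolist(),D[n]['mtx'][0,0])
s=monitor.sense();print(s['t'],s['eef_pos'],s['eef_rot'],s['ft_force'],ctrl.pinch_z)
E
```

```text
top [[0.018, -0.995, 0.095, 0.468], [-1.0, -0.016, 0.016, 0.042], [-0.015, -0.095, -0.995, 1.043], [0.0, 0.0, 0.0, 1.0]] 364.24907149898047
side [[0.954, -0.145, 0.262, 0.326], [-0.299, -0.505, 0.81, -0.673], [0.015, -0.851, -0.525, 0.589], [0.0, 0.0, 0.0, 1.0]] 428.93197438201275
0.1 [ 0.22265333 -0.52990259  0.23091029] [[ 9.21911196e-01  3.87401063e-01 -4.03699965e-04]
 [ 3.87401269e-01 -9.21910839e-01  8.13516666e-04]
 [-5.70181521e-05 -9.06384001e-04 -9.99999588e-01]] [-0.50893789 -0.32996597  0.10343843] 0.0187
```

View pics/a.png

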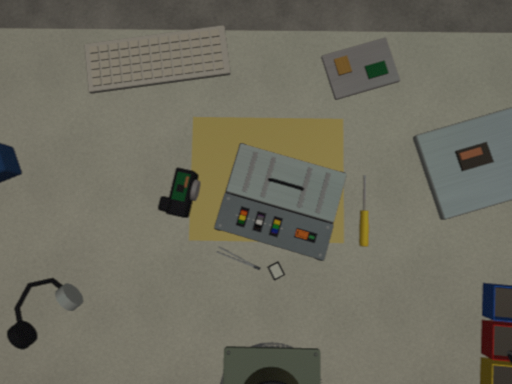

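View pics/b.png

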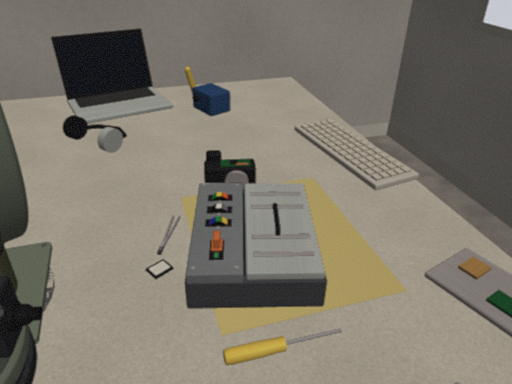

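The top view shows the case with its deck corners near (217,228) and (323,259) and its lid corners at (242,144) and (346,172). The wheels are at (243,216), (260,221) and (277,226), and the catch is at (306,236).

Run:
```python
from h import *
import pickle
D=pickle.load(open('d0.pkl','rb'));d=D['top']
for u,v in[(217,228),(323,259),(242,144),(346,172)]: print(ray(d,u,v,.085).round(4))
for u,v in[(243,216),(260,221.5),(276.5,226)]: print('w',ray(d,u,v,.096).round(4))
hsv=cv2.cvtColor(d['color'],cv2.COLOR_BGR2HSV)
im=cv2.resize(d['color'][195:265,205:335],None,fx=6,fy=6,interpolation=cv2.INTER_CUBIC)
s=cv2.resize(D['side']['color'][180:305,185:335],None,fx=4,fy=4,interpolation=cv2.INTER_CUBIC)[:, :600]
cv2.imwrite('pics/c.png',np.vstack([im[:, :600][:300],s[:290]]))
```

```text
[0.4563 0.1511 0.085 ]
[ 0.3814 -0.1259  0.085 ]
[0.681  0.0902 0.085 ]
[ 0.6097 -0.1866  0.085 ]
w [0.4886 0.0831 0.096 ]
w [0.4751 0.0388 0.096 ]
w [ 0.4643 -0.0041  0.096 ]
```

View pics/c.png

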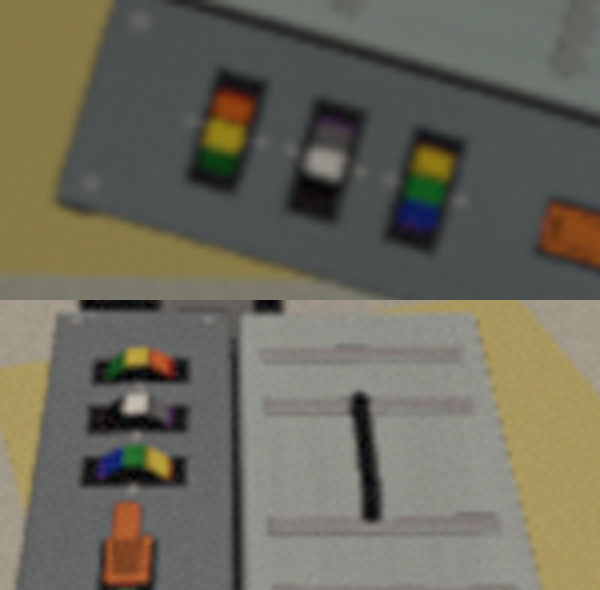

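The zoomed crop shows yellow (4) up on the left wheel, white on the middle and green (5) up on the right. So the left wheel needs about +1 facet and the right about -1. The case yaw is about -15° and its origin is about (0.532, -0.018). I'll move over it for a wrist view.

Call:
drive_tool --linear '[[0.74,-0.68,0],[0.74,-0.68,0],[0.74,-0.68,0],[0.74,-0.68,0],[0.74,-0.68,0],[0.74,-0.68,0],[0.74,-0.68,0],[0.74,-0.68,0],[0.74,-0.68,0],[0.74,-0.68,0],[0.74,-0.68,0],[0.74,-0.68,0],[0.74,-0.68,0],[0.74,-0.68,0],[0.74,-0.68,0],[0.74,-0.68,0],[0.74,-0.68,0],[0.74,-0.68,0],[0.74,-0.68,0],[0.74,-0.68,0]]' --angular '[[0,0,0],[0,0,0],[0,0,0],[0,0,0],[0,0,0],[0,0,0],[0,0,0],[0,0,0],[0,0,0],[0,0,0],[0,0,0],[0,0,0],[0,0,0],[0,0,0],[0,0,0],[0,0,0],[0,0,0],[0,0,0],[0,0,0],[0,0,0]]' --claw '[-1,-1,-1,-1,-1,-1,-1,-1,-1,-1,-1,-1,-1,-1,-1,-1,-1,-1,-1,-1]' --newtons 60

```text
t: 1.77
eef_pos: [0.3936, -0.1489, 0.2278]
eef_rot: [[0.925, 0.381, -0.007], [0.381, -0.925, 0.005], [-0.004, -0.008, -1.0]]
ft_force: [0.1, -0.3, 0.2]
grip_width: -0.004
```

Call:
drive_tool --linear '[[0.7,-0.63,0],[0.7,-0.63,0],[0.7,-0.63,0],[0.7,-0.63,0],[0.7,-0.63,0],[0.7,-0.63,0],[0.7,-0.63,0],[0.7,-0.63,0],[0.7,-0.63,0],[0.7,-0.63,0],[0,0,0],[0,0,0],[0,0,0],[0,0,0],[0,0,0],[0,0,0],[0,0,0],[0,0,0],[0,0,0],[0,0,0]]' --angular '[[0,0,0],[0,0,0],[0,0,0],[0,0,0],[0,0,0],[0,0,0],[0,0,0],[0,0,0],[0,0,0],[0,0,0],[0,0,0.94],[0,0,0.94],[0,0,0.94],[0,0,0.94],[0,0,0.94],[0,0,0.94],[0,0,0.94],[0,0,0.94],[0,0,0.94],[0,0,0.94]]' --claw '[-1,-1,-1,-1,-1,-1,-1,-1,-1,-1,-1,-1,-1,-1,-1,-1,-1,-1,-1,-1]'

```text
t: 3.43
eef_pos: [0.4775, 0.0362, 0.2249]
eef_rot: [[0.959, -0.282, -0.014], [-0.282, -0.959, 0.007], [-0.015, -0.003, -1.0]]
ft_force: [-0.3, 0.9, -0.2]
grip_width: 0.001
```

Run:
```python
from h import *
import pickle
d=cap('wrist','w1.png'); pickle.dump(d,open('w1.pkl','wb'))
print(d['world_from_camera'].round(3).tolist(),d['mtx'].round(1).tolist())
R=cv2.Rodrigues(np.array([0,0,-np.radians(15.1)]))[0]
for p in[(-70,85,96),(-70,40,96),(-70,-5,96),(-70,-75,111)]: print(proj(d,R@(np.array(p)/1000)+[.532,-.018,0]).round(1))
```

```text
[[-0.282, -0.916, -0.286, 0.549], [-0.959, 0.268, 0.087, 0.014], [-0.003, 0.299, -0.954, 0.366], [0.0, 0.0, 0.0, 1.0]] [[343.8, 0.0, 260.6], [0.0, 343.8, 187.7], [0.0, 0.0, 1.0]]
[203.4 181.4]
[258.3 180.3]
[313.4 179.2]
[406.9 182.7]
```

View pics/w1.png

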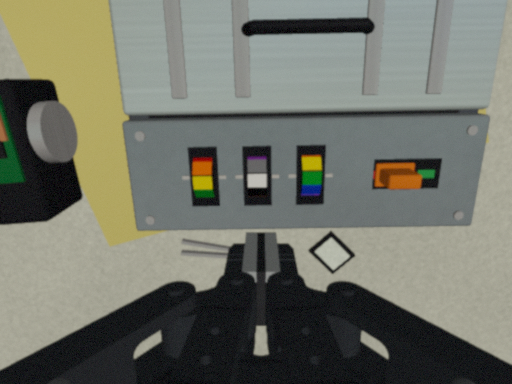

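The wrist view shows the slots centred near (204,177), (258,176) and (312,175), and the catch fin top at (405,182). The left wheel has yellow up, the middle white and the right green. Next I'll measure the exact wheel angles.

```bash
cat > ang.py <<'E'
from h import *
import sys
REF=dict(black=(0,0,20),)
def rot(yaw): return cv2.Rodrigues(np.array([0,0,yaw]))[0]
def prof(d,o,yaw):
    """hue/sat/val profile vs rim angle (deg from top, + toward robot = case -x) for each wheel"""
    hsv=cv2.cvtColor(d['color'],cv2.COLOR_BGR2HSV).astype(int)
    for n,y in(('L',85),('M',40),('R',-5)):
        out=[]
        for a in range(-60,61,3):
            t=np.radians(a); px=[]
            for dy in(-3,0,3):
                p=np.array([-.07-.02*np.sin(t),(y+dy)/1000,.076+.02*np.cos(t)])
                u,v=proj(d,rot(yaw)@p+o); px.append(cv2.getRectSubPix(d['color'],(1,1),(float(u),float(v)))[0,0])
            h=cv2.cvtColor(np.uint8([[np.mean(px,0)]]),cv2.COLOR_BGR2HSV)[0,0]
            out.append(f"{a}:{h[0]}/{h[1]}/{h[2]}")
        print(n,' '.join(out))
E
python3 - <<'E'
from ang import *
import pickle
d=pickle.load(open('w1.pkl','rb'))
g=cv2.cvtColor(d['color'],cv2.COLOR_BGR2HSV)
# index bars: bright low-sat in deck
ys,xs=np.where((g[165:190,180:335,2]>120)&(g[165:190,180:335,1]<40)); print('bars',sorted(set(zip(xs+180,ys+165)))[:60])
# slots: dark pixels
m=cv2.inRange(g,(0,0,0),(180,255,55))
for x0,x1 in((182,226),(236,280),(290,334)):
    yy,xx=np.where(m[140:212,x0:x1]); b=(xx.min()+x0,xx.max()+x0+1,yy.min()+140,yy.max()+141); print(b)
    c=[ray(d,u-.5,v-.5,.085) for u in b[:2] for v in b[2:]]; print(np.mean(c,0).round(4))
for u,v in[(136,230),(476,224),(126,123),(489,114)]:print(ray(d,u,v,.085).round(4))
o=np.mean([ray(d,u,v,.111) for u,v in[(405,182)]],0);print('fin',o)
prof(d,np.array([.532,-.018,0]),np.radians(-15.1))
E
```

```text
bars [(np.int64(180), np.int64(165)), (np.int64(180), np.int64(168)), (np.int64(181), np.int64(168)), (np.int64(181), np.int64(176)), (np.int64(181), np.int64(177)), (np.int64(181), np.int64(178)), (np.int64(181), np.int64(179)), (np.int64(182), np.int64(167)), (np.int64(182), np.int64(170)), (np.int64(182), np.int64(175)), (np.int64(182), np.int64(176)), (np.int64(182), np.int64(177)), (np.int64(182), np.int64(178)), (np.int64(182), np.int64(179)), (np.int64(182), np.int64(180)), (np.int64(182), np.int64(181)), (np.int64(183), np.int64(166)), (np.int64(183), np.int64(168)), (np.int64(183), np.int64(175)), (np.int64(183), np.int64(176)), (np.int64(183), np.int64(177)), (np.int64(183), np.int64(178)), (np.int64(183), np.int64(179)), (np.int64(183), np.int64(180)), (np.int64(184), np.int64(165)), (np.int64(184), np.int64(168)), (np.int64(184), np.int64(175)), (np.int64(184), np.int64(176)), (np.int64(184), np.int64(177)), (np.int64(184), np.int64(178)), (np.int64(184), np.int64(179)), (np.int64(184), np.int64(180)), (np.int64(185), np.int64(165)), (np.int64(185), np.int64(176)), (np.in
[... 2208 characters left out ...]
0/109/7 39:15/85/6 42:0/64/4 45:0/78/13 48:0/96/24 51:5/108/26 54:8/113/27 57:8/109/28 60:10/85/27
R -60:18/249/160 -57:23/249/177 -54:26/249/184 -51:27/249/185 -48:27/244/186 -45:27/245/186 -42:27/247/186 -39:27/248/186 -36:27/247/186 -33:27/247/186 -30:27/248/186 -27:27/247/183 -24:27/242/161 -21:33/224/108 -18:56/205/108 -15:65/238/120 -12:66/242/122 -9:66/245/122 -6:66/242/122 -3:65/249/121 0:65/247/122 3:65/236/123 6:65/240/122 9:69/244/119 12:82/235/103 15:104/234/123 18:112/234/133 21:113/237/130 24:113/241/128 27:113/245/128 30:114/233/129 33:113/239/129 36:113/237/129 39:114/227/128 42:117/200/130 45:122/182/129 48:126/179/127 51:127/174/113 54:128/172/98 57:129/170/84 60:129/158/71
```

Call:
drive_tool --linear '[[0,0,0],[-0.06,-0.3,0.7],[-0.06,-0.3,0.7],[-0.06,-0.3,0.7],[-0.06,-0.3,0.7],[-0.06,-0.3,0.7],[-0.06,-0.3,0.7],[-0.06,-0.3,0.7],[-0.06,-0.3,0.7],[0,0,0],[0,0,0]]' --angular '[[-0.04,0.22,-0.3],[0,0,0],[0,0,0],[0,0,0],[0,0,0],[0,0,0],[0,0,0],[0,0,0],[0,0,0],[0,0,0],[0,0,0]]' --claw '[-1,-1,-1,-1,-1,-1,-1,-1,-1,-1,-1]'

```text
t: 4.4
eef_pos: [0.4803, 0.0876, 0.1084]
eef_rot: [[0.973, -0.229, 0.008], [-0.229, -0.973, -0.002], [0.008, 0.0, -1.0]]
ft_force: [0.4, -0.2, 1.6]
grip_width: 0.001
```

Call:
drive_tool --linear '[[0.06,0.12,0],[0,0,0.2],[0,0,0.2],[0,0,0],[0,0,0]]' --angular '[[0,-0.1,0.5],[0,0,0],[0,0,0],[0,0,0],[0,0,0]]' --claw '[-1,-1,-1,-1,-1]'

```text
t: 4.82
eef_pos: [0.4818, 0.0835, 0.1022]
eef_rot: [[0.964, -0.264, 0.004], [-0.264, -0.964, 0.0], [0.004, -0.001, -1.0]]
ft_force: [0.3, 0.1, -0.6]
grip_width: 0.001
```

Call:
drive_tool --linear '[[-0.05,0,0.2],[0,0,0.06],[0,0,0.05],[0,0,0]]' --angular '[[0,0,0],[0,0,0],[0,0,0],[0,0,0]]' --claw '[-1,-1,-1,-1]'

```text
t: 5.15
eef_pos: [0.481, 0.0837, 0.0958]
eef_rot: [[0.964, -0.264, 0.005], [-0.264, -0.964, 0.0], [0.005, -0.002, -1.0]]
ft_force: [-0.3, 0.1, 0.7]
grip_width: 0.003
```

Call:
drive_tool --linear '[[0,0,0.04],[0,0,0.04],[0,0,0]]' --angular '[[0,0,0],[0,0,0],[0,0,0]]' --claw '[-1,-1,-1]'

```text
t: 5.4
eef_pos: [0.4811, 0.0837, 0.0944]
eef_rot: [[0.964, -0.264, 0.005], [-0.264, -0.964, 0.0], [0.005, -0.002, -1.0]]
ft_force: [-1.9, -0.2, 6.8]
grip_width: 0.001
```

Call:
drive_tool --linear '[[0,0,0.025],[0.05,0,0.01],[0.07,0,0.005],[0.07,0,0.005]]' --angular '[[0,0,0],[0,0,0],[0,0,0],[0,0,0]]' --claw '[-1,-1,-1,-1]'

```text
t: 5.73
eef_pos: [0.4836, 0.083, 0.0943]
eef_rot: [[0.965, -0.264, 0.003], [-0.264, -0.965, 0.001], [0.003, -0.002, -1.0]]
ft_force: [-3.6, 0.8, 8.8]
grip_width: -0.003
```

Call:
drive_tool --linear '[[0.08,0,0.006],[0.08,0,0.006],[0.08,0,0.006],[0.08,0,0.006]]' --angular '[[0,0,0],[0,0,0],[0,0,0],[0,0,0]]' --claw '[-1,-1,-1,-1]'

```text
t: 6.07
eef_pos: [0.4881, 0.0818, 0.0943]
eef_rot: [[0.965, -0.263, -0.0], [-0.263, -0.965, 0.002], [-0.001, -0.002, -1.0]]
ft_force: [-4.9, 1.2, 7.5]
grip_width: 0.003
```

Run:
```python
from ang import *
import pickle
d=cap('wrist','w2.png')
prof(d,np.array([.5325,-.0167,0]),np.radians(-15.2))
```

```text
L -60:9/179/80 -57:14/248/174 -54:15/252/186 -51:15/251/187 -48:15/252/186 -45:15/250/187 -42:15/251/187 -39:14/251/172 -36:20/229/127 -33:27/201/166 -30:30/34/75 -27:0/0/66 -24:60/4/69 -21:0/0/66 -18:30/4/68 -15:60/4/66 -12:60/4/67 -9:0/0/64 -6:80/12/64 -3:30/8/64 0:120/4/64 3:75/8/63 6:30/4/63 9:90/4/60 12:75/8/63 15:75/8/61 18:60/4/62 21:60/8/63 24:50/11/68 27:60/3/86 30:60/5/94 33:70/9/86 36:70/11/71 39:80/13/61 42:75/9/59 45:0/0/58 48:75/9/58 51:90/4/57 54:90/4/57 57:60/4/57 60:0/0/56
M -60:143/191/107 -57:143/188/122 -54:143/156/126 -51:145/27/113 -48:30/5/112 -45:15/5/113 -42:15/4/114 -39:30/4/114 -36:0/4/115 -33:10/7/115 -30:30/4/114 -27:15/4/114 -24:30/2/114 -21:30/2/109 -18:30/8/93 -15:26/12/175 -12:23/12/199 -9:27/12/199 -6:22/14/201 -3:24/13/200 0:27/12/199 3:24/13/200 6:24/13/200 9:21/13/200 12:23/11/200 15:23/12/190 18:26/17/104 21:10/48/16 24:165/73/7 27:30/43/6 30:160/77/10 33:170/109/7 36:160/153/5 39:150/43/6 42:0/0/9 45:75/51/10 48:70/45/17 51:90/36/21 54:108/55/23 57:105/43/24 60:100/31/25
R -60:14/244/178 -57:21/248/191 -54:27/247/196 -51:28/249/197 -48:28/243/197 -45:27/247/197 -42:27/247/198 -39:28/247/198 -36:27/245/198 -33:28/252/197 -30:28/250/197 -27:27/246/198 -24:27/245/182 -21:41/183/85 -18:65/242/120 -15:66/251/130 -12:65/247/129 -9:65/241/130 -6:66/243/130 -3:65/243/129 0:66/247/129 3:65/243/130 6:65/247/130 9:66/245/129 12:79/242/116 15:108/240/138 18:113/239/143 21:113/233/138 24:113/242/137 27:112/246/136 30:113/235/137 33:113/238/138 36:112/244/137 39:114/227/137 42:116/202/135 45:120/176/126 48:122/170/111 51:126/167/98 54:126/159/88 57:127/157/81 60:126/151/81
```

Call:
drive_tool --linear '[[0.08,0,0.012],[0.08,0,0.008],[0.08,0,0.008],[0.08,0,0.006]]' --angular '[[0,0,0],[0,0,0],[0,0,0],[0,0,0]]' --claw '[-1,-1,-1,-1]'

```text
t: 6.45
eef_pos: [0.4927, 0.0805, 0.0942]
eef_rot: [[0.965, -0.262, -0.004], [-0.262, -0.965, 0.003], [-0.005, -0.002, -1.0]]
ft_force: [-4.2, 0.6, 9.2]
grip_width: -0.003
```

Run:
```python
from ang import *
d=cap('wrist')
prof(d,np.array([.5325,-.0167,0]),np.radians(-15.2))
```

```text
L -60:11/208/108 -57:14/252/166 -54:15/254/172 -51:16/249/169 -48:27/234/185 -45:26/153/132 -42:45/8/66 -39:105/8/64 -36:60/8/66 -33:90/8/66 -30:80/12/65 -27:60/12/66 -24:60/4/65 -21:60/8/63 -18:90/4/61 -15:50/12/64 -12:0/0/63 -9:60/4/62 -6:100/13/59 -3:75/9/60 0:75/9/59 3:60/12/62 6:50/13/60 9:60/6/86 12:60/6/87 15:0/0/66 18:100/13/59 21:90/4/57 24:100/13/59 27:100/13/59 30:90/5/47 33:120/13/39 36:105/15/34 39:90/15/35 42:105/15/35 45:130/23/33 48:135/16/32 51:135/15/33 54:150/8/33 57:135/15/34 60:150/8/33
M -60:143/186/104 -57:143/186/119 -54:143/155/122 -51:147/23/110 -48:15/5/112 -45:15/5/112 -42:15/5/112 -39:20/7/112 -36:15/5/113 -33:10/7/113 -30:15/5/113 -27:15/5/112 -24:15/5/113 -21:15/5/109 -18:24/13/101 -15:23/13/175 -12:27/12/196 -9:24/13/196 -6:27/12/197 -3:23/12/197 0:21/13/197 3:24/13/196 6:21/13/197 9:24/13/197 12:27/12/196 15:23/13/177 18:25/16/95 21:30/23/22 24:0/128/4 27:105/36/14 30:90/26/20 33:120/38/20 36:90/49/21 39:110/32/24 42:98/38/27 45:105/38/27 48:90/22/23 51:100/36/21 54:90/46/22 57:90/43/24 60:95/59/26
R -60:14/249/174 -57:21/254/187 -54:27/242/195 -51:27/246/194 -48:27/247/195 -45:27/247/194 -42:27/248/195 -39:27/251/195 -36:27/246/195 -33:27/245/195 -30:27/246/195 -27:27/239/196 -24:27/238/179 -21:41/191/84 -18:65/246/117 -15:66/247/127 -12:66/247/127 -9:65/245/127 -6:66/251/126 -3:66/249/126 0:66/247/127 3:65/247/126 6:66/251/127 9:66/243/128 12:79/246/111 15:107/244/135 18:113/240/140 21:113/234/136 24:113/242/135 27:113/240/134 30:113/240/135 33:113/240/134 36:113/230/135 39:114/223/134 42:117/204/129 45:120/180/123 48:121/169/107 51:121/166/95 54:123/169/86 57:122/163/83 60:122/166/83
```

Call:
drive_tool --linear '[[0.08,0,0.006],[0.01,0,0.0],[0,0,-0.2],[0,0,-0.5],[0,0,-0.5],[0,0,0]]' --angular '[[0,0,0],[0,0,0],[0,0,0],[0,0,0],[0,0,0],[0,0,0]]' --claw '[-1,-1,-1,-1,-1,-1]'

```text
t: 7.0
eef_pos: [0.494, 0.08, 0.1194]
eef_rot: [[0.965, -0.262, -0.006], [-0.262, -0.965, 0.003], [-0.007, -0.002, -1.0]]
ft_force: [0.0, -0.8, 0.1]
grip_width: -0.002
```

Call:
drive_tool --linear '[[0,0.74,0],[0,0.74,0],[0,0.74,0],[0,0.74,0],[0,0.74,0],[0,0.74,0],[0,0,0.2],[0,0,0.2],[0,0,0.0]]' --angular '[[0,0.08,0],[0,0,0],[0,0,0],[0,0,0],[0,0,0],[0,0,0],[0,0,0],[0,0,0],[0,0,0]]' --claw '[-1,-1,-1,-1,-1,-1,-1,-1,-1]'

```text
t: 7.75
eef_pos: [0.4697, -0.008, 0.1088]
eef_rot: [[0.966, -0.26, 0.001], [-0.26, -0.966, 0.002], [-0.0, -0.002, -1.0]]
ft_force: [0.3, -0.4, -0.1]
grip_width: -0.002
```

Run:
```python
from ang import *
d=cap('wrist')
prof(d,np.array([.5325,-.0167,0]),np.radians(-15.2))
```

```text
L -60:14/244/165 -57:15/252/177 -54:17/251/189 -51:25/247/200 -48:27/253/204 -45:28/249/204 -42:28/246/204 -39:28/251/203 -36:28/248/204 -33:28/251/203 -30:28/254/203 -27:28/251/204 -24:28/251/204 -21:28/251/201 -18:29/235/125 -15:63/214/105 -12:65/236/133 -9:65/238/133 -6:65/243/133 -3:66/245/133 0:65/242/133 3:66/247/133 6:66/247/132 9:66/247/133 12:66/240/133 15:73/249/125 18:100/243/127 21:112/236/148 24:113/235/140 27:113/235/137 30:113/236/137 33:113/238/136 36:113/238/136 39:114/230/134 42:114/222/131 45:114/219/113 48:114/211/99 51:114/204/85 54:115/193/74 57:115/181/69 60:115/180/68
M -60:144/188/110 -57:143/188/126 -54:143/149/130 -51:144/31/116 -48:30/2/113 -45:30/7/114 -42:10/7/114 -39:20/7/116 -36:20/7/115 -33:20/7/115 -30:10/7/116 -27:15/4/115 -24:15/4/115 -21:15/5/109 -18:23/10/102 -15:26/11/179 -12:21/12/205 -9:23/11/205 -6:27/11/205 -3:24/12/205 0:27/11/205 3:23/11/205 6:23/11/205 9:24/12/206 12:23/11/205 15:23/12/188 18:21/15/120 21:23/31/33 24:135/73/7 27:150/85/9 30:140/70/11 33:30/36/7 36:105/64/8 39:30/28/9 42:18/98/13 45:5/90/17 48:170/45/17 51:150/24/21 54:165/20/25 57:120/10/25 60:150/11/24
R -60:15/251/180 -57:21/251/195 -54:27/252/201 -51:27/252/202 -48:27/249/202 -45:27/249/202 -42:28/245/202 -39:27/249/202 -36:28/254/201 -33:28/239/197 -30:26/131/121 -27:45/7/74 -24:50/10/74 -21:60/7/72 -18:0/0/70 -15:60/4/71 -12:40/11/72 -9:70/11/70 -6:90/4/71 -3:60/7/71 0:60/3/73 3:75/7/71 6:60/4/72 9:90/4/71 12:105/7/70 15:15/7/71 18:0/0/70 21:70/11/72 24:50/10/73 27:0/0/70 30:0/0/71 33:75/7/73 36:0/0/76 39:75/6/86 42:30/3/98 45:60/2/104 48:60/2/104 51:45/5/104 54:60/5/101 57:60/3/99 60:60/5/100
```

Call:
drive_tool --linear '[[0,-0.14,0.2],[0,0,0.2],[0,0,0.14],[0,0,0.0],[0,0,0.0]]' --angular '[[0,0,0],[0,0,0],[0,0,0],[0,0,0],[0,0,0]]' --claw '[-1,-1,-1,-1,-1]'

```text
t: 8.22
eef_pos: [0.471, -0.0024, 0.0966]
eef_rot: [[0.967, -0.256, 0.0], [-0.256, -0.967, 0.003], [-0.0, -0.003, -1.0]]
ft_force: [0.1, -1.4, -0.0]
grip_width: -0.004
```

Call:
drive_tool --linear '[[0,0.1,0.04],[0,0,0.06],[0,0,0.03],[0,0,0.0]]' --angular '[[0,0,0],[0,0,0],[0,0,0],[0,0,0]]' --claw '[-1,-1,-1,-1]'

```text
t: 8.55
eef_pos: [0.4706, -0.0044, 0.0943]
eef_rot: [[0.967, -0.256, 0.001], [-0.256, -0.967, 0.003], [0.0, -0.004, -1.0]]
ft_force: [-0.4, 0.8, 8.6]
grip_width: -0.002
```

Call:
drive_tool --linear '[[-0.06,0,0.008],[-0.08,0,0.006],[-0.08,0,0.006],[-0.08,0,0.006]]' --angular '[[0,0,0],[0,0,0],[0,0,0],[0,0,0]]' --claw '[-1,-1,-1,-1]'

```text
t: 8.88
eef_pos: [0.4682, -0.0037, 0.0952]
eef_rot: [[0.966, -0.257, 0.01], [-0.257, -0.966, 0.002], [0.009, -0.005, -1.0]]
ft_force: [2.4, -0.1, 3.4]
grip_width: 0.003
```

Call:
drive_tool --linear '[[0,0,0.05],[-0.05,0,0.02],[-0.08,0,0.015]]' --angular '[[0,-0.05,0],[0,-0.05,0],[0,-0.05,0]]' --claw '[-1,-1,-1]'

```text
t: 9.13
eef_pos: [0.4669, -0.0034, 0.0942]
eef_rot: [[0.966, -0.257, 0.003], [-0.257, -0.966, 0.005], [0.002, -0.006, -1.0]]
ft_force: [4.7, -0.6, 8.7]
grip_width: 0.0
```

Run:
```python
from ang import *
d=cap('wrist')
prof(d,np.array([.5325,-.0167,0]),np.radians(-15.2))
```

```text
L -60:14/252/164 -57:14/245/179 -54:16/250/189 -51:26/247/200 -48:28/248/206 -45:28/248/206 -42:28/253/206 -39:27/249/206 -36:28/254/205 -33:28/249/206 -30:27/251/206 -27:28/251/206 -24:28/250/206 -21:28/250/203 -18:29/222/116 -15:65/236/106 -12:66/251/133 -9:66/245/134 -6:65/242/134 -3:65/240/135 0:66/244/135 3:66/251/134 6:66/246/135 9:66/249/133 12:66/249/133 15:72/243/128 18:101/234/134 21:112/235/152 24:113/241/141 27:113/231/139 30:113/238/138 33:113/235/138 36:112/238/139 39:113/235/138 42:113/228/132 45:114/215/116 48:115/201/99 51:116/174/85 54:118/156/77 57:119/151/71 60:120/147/71
M -60:144/191/116 -57:143/185/128 -54:143/153/133 -51:144/22/118 -48:15/4/116 -45:15/4/115 -42:10/7/117 -39:30/4/115 -36:15/4/116 -33:15/4/116 -30:15/4/116 -27:15/4/116 -24:15/4/116 -21:10/7/112 -18:30/10/99 -15:23/13/181 -12:24/12/208 -9:23/11/207 -6:23/11/207 -3:23/11/207 0:21/12/208 3:24/12/207 6:23/11/207 9:23/11/207 12:22/13/208 15:23/12/197 18:25/14/107 21:30/12/21 24:130/109/7 27:60/32/8 30:40/96/8 33:120/36/7 36:0/32/8 39:15/73/14 42:15/64/16 45:20/102/15 48:30/38/20 51:30/11/23 54:0/0/23 57:120/12/22 60:105/23/22
R -60:11/190/78 -57:14/244/165 -54:15/249/182 -51:19/244/183 -48:27/241/202 -45:27/247/210 -42:28/243/210 -39:27/226/202 -36:26/72/96 -33:60/7/71 -30:45/7/72 -27:30/4/71 -24:75/7/73 -21:60/3/73 -18:60/10/74 -15:120/4/72 -12:75/7/72 -9:90/7/70 -6:50/10/74 -3:90/7/70 0:75/7/72 3:50/10/73 6:60/4/71 9:60/3/73 12:45/7/72 15:60/3/74 18:45/5/96 21:60/4/118 24:60/4/121 27:60/4/120 30:60/7/115 33:70/7/104 36:60/5/95 39:60/3/89 42:60/3/85 45:80/9/82 48:80/10/77 51:90/4/71 54:60/4/68 57:90/4/66 60:90/4/67
```

Call:
drive_tool --linear '[[-0.08,0,0.015],[-0.08,0,0.015],[-0.08,0,0.015],[-0.08,0,0.015]]' --angular '[[0,-0.04,0],[0,-0.04,0],[0,-0.04,0],[0,-0.04,0]]' --claw '[-1,-1,-1,-1]'

```text
t: 9.52
eef_pos: [0.4637, -0.0025, 0.0942]
eef_rot: [[0.966, -0.258, -0.001], [-0.258, -0.966, 0.007], [-0.003, -0.007, -1.0]]
ft_force: [4.0, -1.0, 8.7]
grip_width: 0.001
```

Call:
drive_tool --linear '[[-0.08,0,0.012],[-0.08,0,0.012],[-0.08,0,0.012],[-0.08,0,0.012],[-0.08,0,0.012],[-0.08,0,0.012]]' --angular '[[0,-0.03,0],[0,-0.02,0],[0,-0.02,0],[0,-0.02,0],[0,-0.02,0],[0,-0.02,0]]' --claw '[-1,-1,-1,-1,-1,-1]'

```text
t: 10.02
eef_pos: [0.4589, -0.0012, 0.0944]
eef_rot: [[0.966, -0.26, 0.001], [-0.26, -0.966, 0.008], [-0.001, -0.008, -1.0]]
ft_force: [3.3, -1.7, 7.4]
grip_width: 0.003
```

Run:
```python
from ang import *
d=cap('wrist')
prof(d,np.array([.5325,-.0167,0]),np.radians(-15.2))
```

```text
L -60:14/248/170 -57:15/249/185 -54:17/254/197 -51:26/246/209 -48:28/253/211 -45:27/247/212 -42:28/251/211 -39:28/248/212 -36:28/249/212 -33:28/243/212 -30:28/248/211 -27:28/248/212 -24:28/248/212 -21:28/254/209 -18:28/222/124 -15:65/243/110 -12:66/240/139 -9:67/253/138 -6:66/251/140 -3:65/242/139 0:66/239/141 3:66/242/140 6:66/235/141 9:66/248/139 12:66/242/140 15:72/242/134 18:100/234/134 21:112/236/158 24:112/241/146 27:113/234/143 30:113/235/143 33:113/234/144 36:113/236/144 39:113/228/143 42:115/215/141 45:116/202/135 48:118/188/121 51:119/176/106 54:120/166/92 57:120/159/82 60:120/152/79
M -60:144/182/119 -57:144/185/134 -54:143/148/138 -51:144/21/122 -48:165/4/120 -45:0/2/119 -42:0/2/120 -39:30/4/120 -36:30/2/120 -33:30/4/120 -30:15/8/121 -27:0/2/120 -24:20/6/121 -21:10/7/117 -18:18/13/101 -15:23/12/187 -12:21/12/213 -9:23/11/213 -6:24/12/213 -3:24/12/213 0:21/12/213 3:23/11/213 6:23/11/213 9:24/12/213 12:24/12/213 15:27/12/199 18:26/15/118 21:75/20/25 24:90/26/10 27:90/20/13 30:0/0/8 33:135/51/10 36:150/32/8 39:9/162/11 42:20/96/8 45:13/121/19 48:11/104/27 51:8/73/28 54:175/59/26 57:9/66/27 60:10/55/28
R -60:13/228/161 -57:16/253/205 -54:15/251/206 -51:16/255/206 -48:16/251/206 -45:15/250/207 -42:16/254/206 -39:15/251/207 -36:16/253/207 -33:16/254/206 -30:15/251/196 -27:18/223/126 -24:28/246/200 -21:28/248/214 -18:28/249/214 -15:26/152/148 -12:75/7/76 -9:80/10/77 -6:60/3/75 -3:90/7/76 0:60/7/76 3:80/10/75 6:50/10/77 9:75/7/73 12:75/7/75 15:60/7/75 18:70/10/76 21:90/7/76 24:75/7/76 27:80/10/75 30:60/7/75 33:83/14/74 36:80/10/73 39:75/7/73 42:75/7/73 45:60/3/73 48:60/7/74 51:70/10/75 54:80/10/75 57:80/10/75 60:83/14/75
```

Call:
drive_tool --linear '[[-0.08,0,0.016],[-0.08,0,0.014],[-0.08,0,0.014],[-0.08,0,0.012]]' --angular '[[0,-0.03,0],[0,-0.02,0],[0,-0.02,0],[0,-0.02,0]]' --claw '[-1,-1,-1,-1]'

```text
t: 10.4
eef_pos: [0.4555, -0.0002, 0.0943]
eef_rot: [[0.965, -0.261, 0.002], [-0.261, -0.965, 0.009], [-0.001, -0.01, -1.0]]
ft_force: [2.8, -0.1, 7.1]
grip_width: 0.002
```

Run:
```python
from ang import *
d=cap('wrist')
prof(d,np.array([.5325,-.0167,0]),np.radians(-15.2))
```

```text
L -60:14/248/172 -57:15/250/188 -54:17/249/200 -51:26/250/210 -48:28/247/214 -45:28/247/214 -42:28/249/213 -39:28/248/214 -36:28/249/214 -33:28/249/214 -30:28/250/214 -27:28/250/214 -24:28/251/213 -21:28/250/212 -18:29/224/130 -15:64/228/112 -12:66/248/141 -9:66/244/142 -6:66/242/142 -3:66/241/142 0:66/246/142 3:66/244/142 6:66/244/142 9:66/248/142 12:66/251/141 15:71/249/137 18:102/228/141 21:111/239/160 24:113/234/148 27:113/234/146 30:112/237/145 33:113/236/145 36:113/234/146 39:113/232/146 42:114/221/143 45:117/200/134 48:119/172/123 51:119/174/104 54:122/161/92 57:122/150/85 60:122/153/80
M -60:144/185/123 -57:144/184/136 -54:143/145/139 -51:145/27/124 -48:0/2/121 -45:0/2/121 -42:165/4/122 -39:0/2/122 -36:30/2/122 -33:30/2/122 -30:0/2/122 -27:30/4/122 -24:30/4/122 -21:0/4/118 -18:23/11/93 -15:23/12/190 -12:23/11/214 -9:23/11/215 -6:23/11/215 -3:23/11/215 0:24/12/215 3:21/12/215 6:27/11/214 9:23/11/215 12:23/11/215 15:24/12/209 18:26/16/127 21:15/27/19 24:0/0/11 27:10/96/8 30:113/93/11 33:120/85/9 36:165/57/9 39:140/85/9 42:160/77/10 45:8/73/14 48:0/85/24 51:0/68/34 54:3/68/34 57:3/68/34 60:4/60/34
R -60:0/199/109 -57:0/238/162 -54:2/242/177 -51:13/251/205 -48:16/251/215 -45:16/247/215 -42:16/247/215 -39:16/247/215 -36:16/247/216 -33:16/244/216 -30:16/247/217 -27:16/250/216 -24:16/250/216 -21:16/244/215 -18:17/233/152 -15:27/242/172 -12:28/253/211 -9:27/245/212 -6:27/176/162 -3:50/10/78 0:60/3/77 3:75/7/78 6:90/7/77 9:60/6/79 12:75/7/77 15:60/7/76 18:80/10/79 21:75/7/77 24:60/3/76 27:80/10/78 30:80/10/76 33:75/7/78 36:75/7/75 39:90/7/77 42:0/0/74 45:75/7/76 48:60/10/78 51:60/10/78 54:68/13/78 57:68/13/78 60:68/13/78
```

Call:
drive_tool --linear '[[0,0,-0.3],[0,0,-0.5],[0,0,-0.5],[0.1,0.4,0],[0.1,0.4,0],[0.1,0.4,0],[0.1,0.4,0],[0,0,0],[0,0,0]]' --angular '[[0,0,0],[0,0,0],[-0.14,0,0],[0,0,0],[0,0,0],[0,0,0],[0,0,0],[0,0,0],[0,0,0]]' --claw '[-1,-1,-1,-1,-1,-1,-1,-1,-1]'

```text
t: 11.2
eef_pos: [0.4524, -0.0383, 0.1204]
eef_rot: [[0.965, -0.262, -0.007], [-0.263, -0.965, 0.001], [-0.007, 0.001, -1.0]]
ft_force: [0.7, 0.5, 0.1]
grip_width: -0.003
```

Run:
```python
from ang import *
d=cap('wrist','w3.png')
prof(d,np.array([.5325,-.0167,0]),np.radians(-15.2))
```

```text
L -60:14/249/163 -57:15/252/182 -54:18/252/194 -51:25/250/204 -48:27/251/208 -45:27/250/208 -42:28/251/208 -39:28/248/208 -36:27/251/208 -33:27/246/209 -30:27/249/208 -27:27/251/208 -24:28/250/208 -21:28/251/204 -18:27/228/133 -15:61/204/109 -12:65/238/136 -9:66/242/138 -6:65/233/138 -3:66/244/137 0:66/238/138 3:66/246/136 6:66/248/137 9:66/248/136 12:66/246/137 15:73/236/131 18:100/236/131 21:111/233/154 24:113/237/144 27:113/237/141 30:112/237/141 33:113/235/140 36:113/239/140 39:113/230/141 42:113/227/138 45:115/210/135 48:119/182/122 51:121/171/109 54:122/164/95 57:122/156/85 60:123/153/80
M -60:143/184/112 -57:143/184/130 -54:143/132/131 -51:147/24/119 -48:0/2/117 -45:20/6/118 -42:20/7/117 -39:20/7/117 -36:15/4/117 -33:10/6/118 -30:30/4/117 -27:15/4/118 -24:15/4/116 -21:165/5/112 -18:18/13/98 -15:23/12/187 -12:27/11/209 -9:26/10/209 -6:23/11/210 -3:27/11/210 0:24/12/210 3:23/11/210 6:23/11/209 9:24/12/211 12:23/11/210 15:21/13/198 18:25/14/112 21:60/23/22 24:150/43/6 27:120/28/9 30:90/36/7 33:114/98/13 36:128/102/10 39:0/36/7 42:6/85/15 45:23/85/12 48:0/85/18 51:0/64/28 54:4/70/29 57:4/62/29 60:171/58/31
R -60:0/226/139 -57:0/242/155 -54:0/244/161 -51:5/243/174 -48:14/250/201 -45:16/248/210 -42:16/249/210 -39:16/247/210 -36:16/247/210 -33:15/250/210 -30:16/251/210 -27:16/251/210 -24:16/249/210 -21:16/251/210 -18:15/246/204 -15:19/233/137 -12:27/242/182 -9:27/249/205 -6:28/249/205 -3:27/249/206 0:27/245/206 3:27/249/206 6:28/250/206 9:28/244/206 12:27/253/206 15:27/250/206 18:29/239/189 21:37/215/153 24:56/201/123 27:65/238/108 30:66/238/105 33:66/248/103 36:66/248/103 39:66/245/104 42:66/243/103 45:65/234/99 48:65/227/90 51:65/214/80 54:65/198/71 57:65/186/63 60:65/177/59
```

View pics/w3.png

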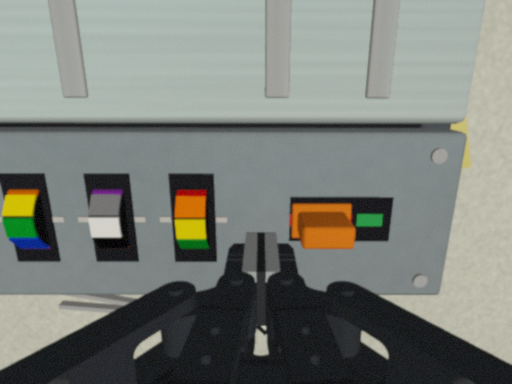

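The wrist view shows the right wheel's yellow about 3° past centre, toward the robot. The left and middle wheels are centred, and the fin is at (328,228). I'll nudge the right wheel back about 1 mm.

Call:
drive_tool --linear '[[0,-0.45,0],[0,-0.45,0],[0,-0.45,0],[0,-0.45,0],[0,0,0.4],[0,0,0.4],[0,0,0.3],[0,0,0],[0,0,0]]' --angular '[[0,0.08,0],[0,0,0],[0,0,0],[0,0,0],[0,0,0],[0,0,0],[0,0,0],[0,0,0],[0,0,0]]' --claw '[-1,-1,-1,-1,-1,-1,-1,-1,-1]'

```text
t: 12.0
eef_pos: [0.4629, 0.003, 0.095]
eef_rot: [[0.966, -0.259, -0.001], [-0.259, -0.966, 0.0], [-0.001, 0.0, -1.0]]
ft_force: [0.8, 3.2, 4.7]
grip_width: 0.002
```

Call:
drive_tool --linear '[[0,0,0.035],[0,0,0.005],[0.08,0,0.006],[0.01,0,0.0],[0,0,-0.2],[0,0,-0.5],[0,0,-0.5],[0,0,0]]' --angular '[[0,0,0],[0,0,0],[0,0,0],[0,0,0],[0,0,0],[0,0,0],[0,0,0],[0,0,0]]' --claw '[-1,-1,-1,-1,-1,-1,-1,-1]'

```text
t: 12.67
eef_pos: [0.4636, 0.0013, 0.1201]
eef_rot: [[0.965, -0.261, -0.003], [-0.261, -0.965, 0.001], [-0.004, -0.001, -1.0]]
ft_force: [-0.5, 0.2, 0.2]
grip_width: 0.004
```

Call:
drive_tool --linear '[[0,0.52,0],[0,0.52,0],[0,0.52,0],[0,0.5,0],[0,0,0],[0,0,0]]' --angular '[[0,0,0],[0,0,0],[0,0,0],[0,0,0],[0,0,0],[0,0,0]]' --claw '[-1,-1,-1,-1,-1,-1]'

```text
t: 13.17
eef_pos: [0.4504, -0.0448, 0.1188]
eef_rot: [[0.964, -0.264, -0.005], [-0.264, -0.964, 0.0], [-0.005, 0.001, -1.0]]
ft_force: [-0.5, 0.2, -0.2]
grip_width: -0.001
```

Run:
```python
from ang import *
d=cap('wrist','w4.png')
prof(d,np.array([.5325,-.0167,0]),np.radians(-15.2))
```

```text
L -60:14/242/163 -57:15/251/182 -54:18/252/193 -51:25/249/204 -48:27/248/208 -45:28/253/207 -42:28/254/207 -39:28/246/208 -36:27/239/209 -33:27/250/208 -30:28/251/207 -27:27/248/208 -24:28/253/208 -21:27/246/205 -18:27/231/138 -15:61/197/105 -12:66/238/137 -9:66/246/137 -6:65/244/137 -3:66/248/136 0:66/248/136 3:66/244/137 6:66/249/137 9:66/248/136 12:66/246/136 15:72/240/132 18:100/242/140 21:111/240/155 24:113/241/144 27:113/237/140 30:113/235/141 33:113/235/140 36:113/237/141 39:114/222/141 42:114/220/138 45:117/199/131 48:119/176/122 51:120/168/105 54:122/158/92 57:121/152/82 60:121/150/75
M -60:144/178/116 -57:144/183/131 -54:143/144/133 -51:144/34/120 -48:0/4/117 -45:10/7/117 -42:0/2/117 -39:15/4/116 -36:15/4/116 -33:10/6/118 -30:20/7/117 -27:30/4/117 -24:15/4/117 -21:15/5/113 -18:23/11/93 -15:23/12/190 -12:24/12/210 -9:27/11/210 -6:21/12/210 -3:27/11/209 0:27/11/209 3:27/11/209 6:27/11/209 9:24/12/210 12:21/12/210 15:20/12/192 18:25/14/112 21:15/17/30 24:0/32/8 27:15/73/7 30:90/43/6 33:90/51/5 36:150/36/7 39:173/146/7 42:0/85/9 45:15/128/12 48:10/109/21 51:4/64/28 54:0/46/28 57:0/55/28 60:165/55/28
R -60:0/242/140 -57:1/244/164 -54:8/252/182 -51:15/251/204 -48:16/253/207 -45:16/251/208 -42:16/254/207 -39:15/246/209 -36:16/250/207 -33:16/253/207 -30:15/246/208 -27:16/249/208 -24:16/253/207 -21:15/252/194 -18:22/242/136 -15:27/248/190 -12:27/250/207 -9:27/251/208 -6:27/248/208 -3:28/253/207 0:27/250/207 3:28/248/207 6:28/254/207 9:28/248/207 12:28/245/207 15:28/237/194 18:40/215/146 21:62/220/118 24:66/246/109 27:66/241/108 30:65/241/109 33:66/243/109 36:65/248/107 39:65/248/108 42:66/238/106 45:70/240/102 48:74/227/92 51:78/212/83 54:79/195/72 57:80/183/64 60:81/170/60
```

Call:
drive_tool --linear '[[0,-0.3,0],[0,-0.2,0],[0,0,0],[0,0,0.4],[0,0,0.4],[0,0,0.35],[0,0,0],[0,0,0]]' --angular '[[0,0.06,0],[0,0,0],[0,0,0],[0,0,0],[0,0,0],[0,0,0],[0,0,0],[0,0,0]]' --claw '[-1,-1,-1,-1,-1,-1,-1,-1]'

```text
t: 13.88
eef_pos: [0.4533, -0.0321, 0.0922]
eef_rot: [[0.965, -0.261, -0.001], [-0.261, -0.965, -0.0], [-0.001, 0.001, -1.0]]
ft_force: [-1.4, 0.7, -0.6]
grip_width: -0.002
```

Call:
drive_tool --linear '[[0.05,0.25,0],[0,0.25,0],[0,0.15,0],[0,0.15,0],[0,0.15,0],[0,0.15,0],[0,0.15,0]]' --angular '[[0,0,0],[0,0,0],[0,0,0],[0,0,0],[0,0,0],[0,0,0],[0,0,0]]' --claw '[-1,-1,-1,-1,-1,-1,-1]'

```text
t: 14.47
eef_pos: [0.4473, -0.058, 0.0924]
eef_rot: [[0.966, -0.26, -0.001], [-0.26, -0.966, 0.001], [-0.002, -0.001, -1.0]]
ft_force: [0.3, 5.5, -3.1]
grip_width: -0.001
```

Call:
drive_tool --linear '[[0,0.15,0],[0,0.15,0],[0,0.12,0],[0,0.12,0]]' --angular '[[0,0,0],[0,0,0],[0,0,0],[0,0,0]]' --claw '[-1,-1,-1,-1]'

```text
t: 14.8
eef_pos: [0.4449, -0.0666, 0.0925]
eef_rot: [[0.966, -0.257, -0.001], [-0.257, -0.966, 0.005], [-0.002, -0.005, -1.0]]
ft_force: [7.8, 34.3, 0.6]
grip_width: -0.0
```

Call:
drive_tool --linear '[[0,-0.15,0],[0,-0.3,0],[0,0,-0.3],[0,0,-0.8],[0,0,-1],[0,0,-1],[0,0,-1],[0,0,-1],[0,0,-1],[0,0,0],[0,0,0]]' --angular '[[0,0,0],[0,0,0],[0,0,0],[0,0,0],[0,0,0],[0,0,0],[0,0,0],[0,0,0],[0,0,0],[0,0,0],[0,0,0]]' --claw '[-1,-1,-1,-1,-1,-1,-1,-1,-1,-1,-1]'

```text
t: 15.72
eef_pos: [0.4458, -0.0623, 0.224]
eef_rot: [[0.965, -0.262, 0.0], [-0.262, -0.965, 0.001], [0.0, -0.001, -1.0]]
ft_force: [-0.3, -0.4, -0.6]
grip_width: -0.005
```

Run:
```python
from ang import *
d=cap('wrist','w5.png')
D=cap('side'); s=cv2.resize(D['color'][170:310,140:345],None,fx=2.5,fy=2.5,interpolation=cv2.INTER_CUBIC)
s=cv2.resize(s,(512,350)); cv2.imwrite('pics/f.png',np.vstack([d['color'][:249],s]))
prof(d,np.array([.5325,-.0167,0]),np.radians(-15.2))
```

```text
L -60:14/240/136 -57:16/247/157 -54:20/249/172 -51:24/255/181 -48:27/254/185 -45:27/251/186 -42:27/248/187 -39:27/248/187 -36:27/252/186 -33:27/247/187 -30:27/251/187 -27:27/248/186 -24:27/251/186 -21:27/249/180 -18:28/236/134 -15:45/214/99 -12:64/228/113 -9:65/244/118 -6:65/249/119 -3:66/253/119 0:65/240/119 3:65/234/120 6:65/244/119 9:66/249/118 12:66/244/118 15:74/244/113 18:96/236/105 21:109/237/129 24:112/243/127 27:114/228/124 30:112/244/121 33:113/240/121 36:113/247/121 39:113/240/121 42:113/242/120 45:114/231/118 48:116/222/115 51:118/198/103 54:121/174/95 57:124/172/83 60:124/162/74
M -60:143/180/88 -57:143/165/105 -54:143/121/110 -51:143/56/105 -48:150/10/100 -45:15/5/100 -42:0/5/101 -39:15/5/100 -36:30/3/99 -33:10/8/101 -30:0/5/101 -27:15/5/100 -24:30/5/99 -21:15/5/93 -18:23/11/94 -15:23/14/151 -12:24/14/185 -9:23/12/189 -6:23/12/189 -3:23/12/189 0:26/11/188 3:26/11/188 6:23/11/188 9:23/12/189 12:23/12/188 15:23/13/179 18:26/14/127 21:30/19/53 24:140/85/9 27:15/64/8 30:150/109/7 33:0/32/8 36:30/57/9 39:20/153/5 42:10/128/6 45:9/179/10 48:3/182/14 51:8/159/24 54:12/155/33 57:11/132/31 60:9/107/31
R -60:1/226/113 -57:4/239/141 -54:10/246/164 -51:14/249/180 -48:15/251/186 -45:15/249/186 -42:15/254/186 -39:15/252/186 -36:15/250/187 -33:15/252/186 -30:15/250/187 -27:15/254/186 -24:15/251/186 -21:14/245/173 -18:19/244/140 -15:27/245/158 -12:27/244/184 -9:27/244/186 -6:27/249/186 -3:27/249/186 0:27/252/185 3:27/248/186 6:27/251/186 9:27/248/186 12:27/248/186 15:28/249/175 18:33/219/134 21:49/205/107 24:64/231/95 27:64/244/93 30:65/250/93 33:65/252/92 36:65/249/92 39:64/241/92 42:65/233/92 45:70/235/89 48:76/237/86 51:84/225/76 54:93/221/74 57:96/218/68 60:99/206/63
```

View pics/f.png

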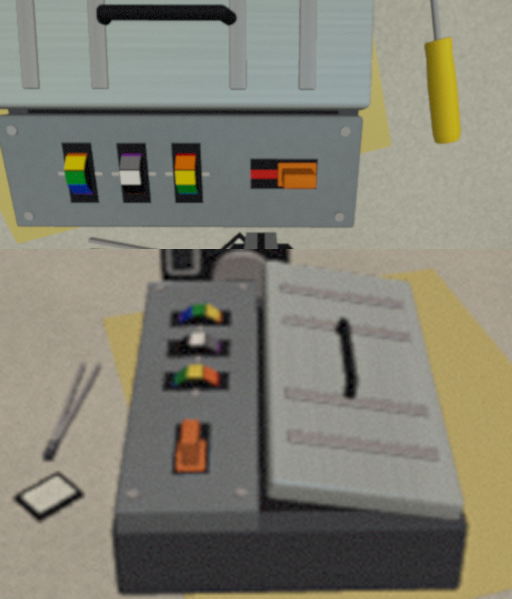

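The lid has popped up. The catch fin at (298,176) sits at the slot's open end with the red strip uncovered. The wheels show green, white and yellow, all centred, and the tool is clear of everything.

```bash
python3 -c "
from workcell import ctrl; print(ctrl.job_done())"
```

```text
the job is handed in; nothing more can be done
None
```

The case is unlocked and the job is handed in at about 16 s of the 59 s allowed.

- **Wheels:** I rolled the left wheel from yellow to green (5) and the right from green to yellow (4). The right one stopped about 3° past centre, so I nudged it back. The final wrist image shows both, and the untouched middle wheel on white (9), centred to within about 1°. The wheel presses I read were about 7–9 N, under the 15 N damage limit.
- **Catch:** I pushed the fin to its open end and backed off. The last pictures show the red strip uncovered and the lid popped up. The sideways push read about 35 N when the fin met its end stop, well above the 4–5 N needed to slide it. It was brief, on the fin only, and below the 40 N limit for the arm.
- **Surroundings:** I saw no sign that the tweezers, memory card, screwdriver or camera body had moved. That is from looking at the last pictures; I did not measure it. The tool finished at a height of about 0.22 m, touching nothing.

No checks failed or disagreed.

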